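# Read a sample tube in the sprung V-block of a tube reader

## Robot

A 7-joint arm with a two-finger parallel gripper is mounted at the origin on the work surface. World frame = base frame: x ahead of the robot, y to its left, z up, the work surface at z = 0. Lengths are in m, angles in rad, forces in N, time in s.
With the tool pointing down it reaches from about 0.4 to 0.85 m from the base axis. Payload 10.4 kg.
Tool frame: the origin (TCP) lies at the very end of the fingers, on their centre line; the grasp point (between the pads) lies 19 mm behind it; z points along the fingers, x is the direction in which the jaws open and shut, and the axes are right-handed (so a half turn about z gives the same grasp; the last joint's range is limited). The gripper opens to 85 mm and grips with 20 to 120 N. Pads are 22 mm wide; open, the fingers measure 114 mm over their backs; the gripper's body (76 mm by 85 mm) begins 54 mm behind the grasp point. The pads swing forward as they close: fully open they stand 13 mm farther back than shut.
Start: joints at [1.101, 0.332, -0.065, 1.46, 0.022, 1.35, -0.088], TCP at [0.27, -0.564, 0.231] pointing down, gripper open.
Joint ranges: [-2.6, 2.6], [-0.5, 2.12], [-1.47, 1.34], [0.16, 2.42], [-1.27, 4.41], [0.06, 2.06], [-2.6, 2.6]. Speed limits (rad/s): [2.22, 2.22, 2.79, 2.79, 3.14, 3.14, 3.14].

## Interface

Orientations are given as a unit quaternion [x, y, z, w].
In Python, from workcell import bot gives the robot as it stands. The module is installed in compiled form; this text tells all that it offers.
- The arm moves only by the tool arm_command, never from a script. Its arguments are lists of equal length, an entry for each row: "travel": the shift along the tool's x, y, z in cm, a list of three; "twist": the turn about the tool's z in degrees. A call has 1 to 10 rows; each row is the pose to reach, as a shift and turn from the pose commanded when the call began, along the tool's axes at that moment; what a row does not reach only later rows make up. A row lasts 1/8 s, in which the tool goes at most 62.5 mm and 10.7 degrees, less where a joint would pass 70% of its speed; a pose out of reach is approached as far as the arm can. A call with a gripper value outside its range is refused whole. "fingers" is the closure, from -1 (fully open) to 1 (shut), set as the call begins (left out, the last holds). The fingers move at their own pace and stop on an object; "squeeze" is the grip in N (left out, the last holds). Time passes only in rows, so rows that repeat a pose let the fingers close. It gives the time, the measured TCP pose, the force and the opening at its end, in the units of the state.
- bot.get_state(): the state, without advancing time (a new reading comes with each control period).
- bot.read_camera(name): name is "scene" or "top" or "wrist"; returns (picture, depth): 420x560x3 uint8, red, green, blue; 420x560 float32, m along the optical axis (not along the pixel's ray), 0 where there is no reading.
- bot.camera_info(name): a dict with "K" (3x3 intrinsics, pixels), "rvec" (rotation vector, rad) and "tvec" (3), from world to camera coordinates, as OpenCV has them. Camera axes: x right, y down, z forward; pixel columns grow to the right and rows downward; lengths in m; the calibration is good to about 2 mm. A picture is of the moment at which its call begins: read the wrist's pose just before it. camera_info takes no time and is no camera call; for the wrist camera it gives the pose at the moment of the call.
- bot.close_job(): hands the job in, once; it reports no verdict.
Trained networks look in the newest picture that a camera, given by its name, has taken for a name from the list of things; names that differ only in an ending like _2 or _b are one class to them, and where a whole thing is asked for, a point or a joint stands for the part that bears it (a point fixed in the world has none). Each returns a list of dicts, best first, with "confidence" (0 to 1); they miss things now and then, are a little off and sometimes report something else, mostly with a low value. They report only what shows in the picture. A call takes as long as a camera call.
- bot.boxes_of(camera, label): "uv" ([column, row] in pixels, amid what is visible of it).
The state is a dict: "clock": time; "qpos": joint angles; "dq": joint speeds; "joint_torque": joint torques, N m; "eef_pos": TCP position; "tcp_rot": TCP orientation; "wrist_force": force on the tool from outside, world axes, zero at the start; "ft_torque": the same for the moment, N m; "grip_width": opening from 0.0 (shut) to 1.0 (fully open).
Only numpy, scipy, OpenCV 4.12 (cv2) and the standard library are available. Lean on these libraries where they do the work, as an engineer would, in place of code of your own. Each camera call takes 0.05 s, during which the arm holds its last target.

## Task

First, with the V-block still empty, slide the reader's carriage by its upright tab along the rail until it clicks into the reading-station detent in front of the reader head. Then take the long, pointed-foot sample tube from the rest and lay it in the V-block, its foot towards the reader head and both V jaws under its plain barrel, midway between cap and foot. Finish while holding the tube pressed down so that it bears on both sides of the V and the sprung V-block stays pushed down at least halfway; keep pressing, do not let go, press gently enough not to crush the tube, and leave everything else where it is.

Things in the scene. Friction and masses are not known exactly. Their poses are not given: they have to be found in the camera images.
- tube: The tube to read: long white screw-cap sample tube, 115 mm, 40 to 85 g, lying level in one slot of the rest, axis about 36 mm up. Origin on its axis near mid-length; x axis runs from cap to foot. Plain barrel 30 mm diameter from x = -43 to +42 mm, red cap 34 mm diameter from -57 to -43, conical foot from +42 to +58.
- tube_foot (a point): Tip of the tube's conical foot, on its axis, 58 mm along x from the tube's origin.
- rest: Black plastic rest fixed to the surface: base plate 90 x 125 x 6 mm with two V slots along its x axis, at its y = +37.5 and -37.5 mm; which one holds the long tube varies. Each slot is two ribs 22 to 30 mm either side of its middle, so fingers fit between the ribs across the barrel, with 30 mm free below the tube's axis. Origin: centre of its underside.
- short_tube: Bystander: shorter white tube in the other slot, 88 mm long, 28 mm diameter, flat foot, 30 mm red cap. Origin on its axis, x axis from cap to foot. Leave it.
- carriage (a joint): Carriage position along the rail in m: 0 near stop, 0.130 in the reading-station detent, 0.150 far stop; grows along the reader's +y. Starts at 0 to 0.06. Friction about 1 N; pushing over the detent's bump, from about 11 mm before 0.130, takes about 5 N more, then it centres itself near 0.130. It can be overshot and pushed back the same way.
- reader: Tube reader, fixed to the surface: dark steel base 110 x 320 x 12 mm, rail along its y axis, white reader head (95 mm tall, black window) on its +x side at the reading station, y = +60 mm. The window is at x = +90 mm and looks towards -x. Origin: centre of the base's underside.
- station (a point): Point on the base top (12 mm above the work surface) under the middle of the V-block when the carriage is in the detent.
- tab (a point): Middle of the top face of the carriage's upright black push tab, 85 mm above the surface. The tab is 14 mm thick along the rail (reader's y), 22 mm across it and 46 mm tall down to its arm; free space on both sides. It moves with the carriage, at reader x = -94 mm and the same reader y as the V-block.
- vee (a point): Where a seated tube's axis lies, midway between the two V jaws; 81 mm above the surface with the V-block up. x axis along the groove towards the reader head, y along the rail. Moves with the carriage and V-block. The steel 90 degree jaws stand 22 to 32 mm either side along x, as high as this point, 44 mm free gap between for fingers; the plate under the gap is 27 mm below this point.
- cradle (a joint): How far the sprung V-block is pushed down, in m: 0 up, 0.009 at the bottom stop. Spring: it starts to move at about 3 N of downward load (the tube weighs 0.4 to 0.8 N) and reaches the bottom at about 12 N, 1 N per mm.
- flank_left: The V-block's flank on its +y side (both jaws, 45 degrees). Origin in the middle under the V-block, 33 mm below vee. A tube still clamped a little off-centre in the fingers loads mostly one flank; let go of in the V it settles, and pressed on top of its barrel it then loads both.
- flank_right: The V-block's flank on its -y side (both jaws, 45 degrees). Origin as flank_left.
- marker: Bystander: black marker pen, 120 mm long, 13 mm thick, lying on the surface. Origin under its middle.
- mouse: Bystander: black computer mouse, 105 x 60 x 34 mm. Origin under its middle.

How it is judged:
By the outcome, as a careful person would: the job done as asked, in the order asked, and still so for the second after the job is handed in, while the arm keeps its last pose, push and grip.
It also fails if it takes over 64 s, if anything falls off the work surface, if the arm or the gripper's body presses on something with over 40 N, if the wrist force passes 120 N, or if a joint passes its speed limit or range.

## Working session

There is one attempt and no reset: what is moved stays moved. The work goes in short steps, Python scripts to look and compute and a tool call to move; the robot and the scene stay as the last step left them, time stands still between calls to the robot, and variables do not carry over. Pictures are saved under pics/ and viewed, and the job is handed in when it is done.

Besides the shell and the picture viewer there is one more tool, called after "Request:" as name(argument=value, ...) on one line, values as JSON. arm_command: Moves the arm, as the interface text tells. Its arguments: {"type":"object","properties":{"travel":{"type":"array"},"twist":{"type":"array"},"fingers":{"type":"number"},"squeeze":{"type":"number"}},"required":["travel","twist"]}

```bash
mkdir -p pics; ls; python3 - <<'E'
from workcell import bot
import cv2
s=bot.get_state();print(s)
for c in ["scene","top"]:
    p,d=bot.read_camera(c);cv2.imwrite(f"pics/{c}0.png",p[:,:,::-1])
    import numpy as np
    np.savez(f"{c}0.npz",p=p,d=d)
    i=bot.camera_info(c);print(c,i)
    for n in ["tube","tube_foot","short_tube","rest","reader","tab","vee","marker","mouse"]:
        try:print(n,[(np.round(x['uv']),round(x['confidence'],2)) for x in bot.boxes_of(c,n)][:3])
        except Exception as e:print(n,e)
print(bot.get_state()['clock'])
E
```

```text
pics
{'clock': 0.0, 'qpos': array([ 1.10141127,  0.33287065, -0.06472135,  1.46095435,  0.02157713,
        1.34991179, -0.08853448]), 'dq': array([ 2.00831687e-04, -6.52425011e-04,  1.08219238e-04,  8.86474129e-05,
       -1.58799085e-05,  4.12367694e-04,  7.82291204e-04]), 'joint_torque': array([-1.84342211e-04, -6.25455594e+01,  4.91713244e-02, -3.91600120e+01,
        1.62637507e-02,  9.90250090e-03,  1.00482580e-04]), 'eef_pos': array([ 0.26988836, -0.5632954 ,  0.23051053]), 'tcp_rot': array([ 8.46188335e-01, -5.32883455e-01, -6.23568297e-04, -3.69503380e-04]), 'wrist_force': array([-0.42815923,  0.34171432,  0.20943436]), 'ft_torque': array([ 0.04410301, -0.01113252,  0.07186868]), 'grip_width': 0.9994594200607237}
scene {'K': array([[473.27529059,   0.        , 277.99346453],
       [  0.        , 473.27529059, 208.93526088],
       [  0.        ,   0.        ,   1.        ]]), 'rvec': array([ 1.84734169,  1.58177559, -0.67540236]), 'tvec': array([-0.23841572, -0.2684979 ,  1.54769522])}
tube [(array([320., 239.]), 0.92)]
tube_foot [(array([323., 237.]), 0.85), (array([144., 
[... 317 characters left out ...]
 0.68), (array([135., 266.]), 0.54)]
top {'K': array([[457.64140353,   0.        , 285.8644839 ],
       [  0.        , 457.64140353, 209.21050295],
       [  0.        ,   0.        ,   1.        ]]), 'rvec': array([ 2.15285627, -2.20875735,  0.04222128]), 'tvec': array([0.18139494, 0.51700714, 1.02450501])}
tube [(array([246., 183.]), 0.56)]
tube_foot [(array([246., 184.]), 0.74)]
short_tube [(array([279., 176.]), 0.82)]
rest [(array([280., 181.]), 0.72), (array([136., 270.]), 0.68), (array([259., 181.]), 0.67)]
reader [(array([396., 169.]), 0.63)]
tab [(array([431., 172.]), 0.89)]
vee [(array([433., 165.]), 0.79)]
marker [(array([319., 256.]), 0.8)]
mouse [(array([134., 268.]), 0.76)]
1.0
```

```bash
python3 - <<'E'
import cv2
for c in ["scene0","top0"]:
    p=cv2.imread(f"pics/{c}.png"); 
    if c=="top0": q=p[90:300,90:490]
    else: q=p[150:350,90:450]
    cv2.imwrite(f"pics/{c}_z.png",cv2.resize(q,None,fx=2,fy=2,interpolation=cv2.INTER_CUBIC))
E
```

```text
(no output)
```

View pics/scene0_z.png

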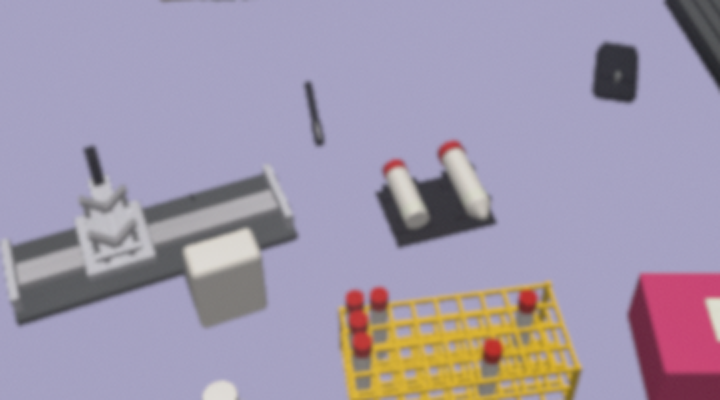

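View pics/top0_z.png

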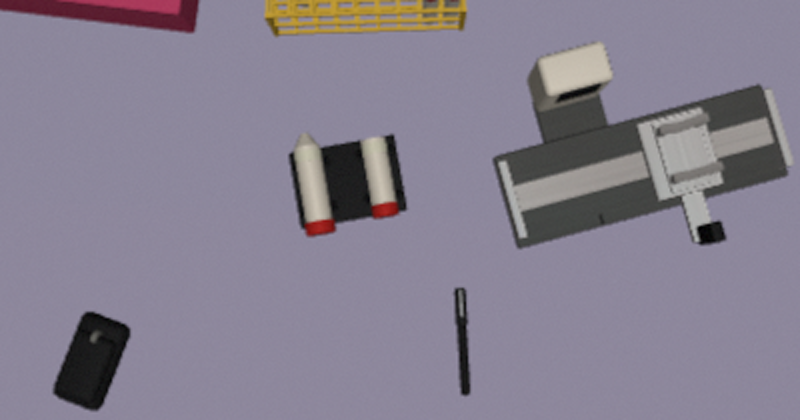

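The scene picture (2x crop) shows the empty V-block carriage with its black tab near (95,165), the reader head at (225,275), and the long pointed tube in the right slot of the rest at (465,180). In the top picture (2x crop), the tab is at (710,232), the V-block at (688,150) and the reader head at (575,75). The long tube runs from its cap at (320,228) to its foot at (306,135).

```bash
cat > h.py <<'E'
import numpy as np,cv2
from scipy.spatial.transform import Rotation as Rn
def bp(info,uv,z):
    R=cv2.Rodrigues(np.array(info['rvec']))[0];t=np.array(info['tvec']).ravel()
    K=np.array(info['K']);r=R.T@np.linalg.solve(K,[uv[0],uv[1],1.]);c=-R.T@t
    return c+r*(z-c[2])/r[2]
def proj(info,P):
    return cv2.projectPoints(np.atleast_2d(np.array(P,float)),np.array(info['rvec']),np.array(info['tvec']),np.array(info['K']),None)[0][:,0]
E
python3 - <<'E'
from workcell import bot
from h import *
i=bot.camera_info("top")
z=lambda u,v:(90+u/2-.25,90+v/2-.25)
for n,u,v,h in [("b1",495,158,.012),("b2",760,86,.012),("b3",792,172,.012),("b4",520,246,.012),("tab",711,229,.085),("tabdet",None,None,.085),("vee",689,150,.08),
 ("tip",305,133,.036),("cap",320,230,.036),("capS",385,212,.036),("footS",374,139,.036),("rest1",291,153,.006),("rest2",394,136,.006),("rest3",406,210,.006),("rest4",302,227,.006),("mk1",460,290,.01),("mk2",465,393,.01)]:
    p=(431,172) if u is None else z(u,v)
    print(n,np.round(bp(i,p,h),3))
E
```

```text
b1 [0.612 0.048 0.012]
b2 [ 0.686 -0.257  0.012]
b3 [ 0.586 -0.289  0.012]
b4 [0.51  0.023 0.012]
tab [ 0.519 -0.17   0.085]
tabdet [ 0.588 -0.143  0.085]
vee [ 0.605 -0.153  0.08 ]
tip [0.643 0.263 0.036]
cap [0.533 0.248 0.036]
capS [0.551 0.175 0.036]
footS [0.634 0.185 0.036]
rest1 [0.625 0.283 0.006]
rest2 [0.641 0.163 0.006]
rest3 [0.555 0.152 0.006]
rest4 [0.539 0.272 0.006]
mk1 [0.462 0.092 0.01 ]
mk2 [0.345 0.09  0.01 ]
```

```bash
cat >> h.py <<'E'
def go(bot,P,yaw=None):
    s=bot.get_state();R=Rn.from_quat(s['tcp_rot']).as_matrix();p=s['eef_pos']
    d=R.T@(np.array(P)-p)*100
    cy=np.degrees(np.arctan2(R[1,0],R[0,0]))
    tw=0 if yaw is None else -((yaw-cy+90)%180-90)
    print("t",s['clock'],"p",np.round(p,4),"yaw",round(cy,2),"travel cm",np.round(d,2),"twist",round(tw,2),"F",np.round(s['wrist_force'],1),"w",round(s['grip_width'],3),"q7",s['qpos'][6].round(2),"tilt",np.round(R[:,2],4))
E
python3 - <<'E'
from workcell import bot
from h import *
go(bot,[.505,-.19,.24],-76.35)
i=bot.camera_info("wrist");print(i); R=cv2.Rodrigues(i['rvec'])[0];c=-R.T@i['tvec'];s=bot.get_state()
T=Rn.from_quat(s['tcp_rot']).as_matrix()
print("cam in tool",T.T@(c-s['eef_pos']),"axes",T.T@R.T)
E
```

```text
t 1.0 p [ 0.27   -0.5637  0.2314] yaw -64.4 travel cm [-23.55 -37.34  -0.87] twist 11.95 F [ 1.2  0.8 -0.4] w 0.997 q7 -0.09 tilt [ 0.e+00 -1.e-04 -1.e+00]
{'K': array([[309.45104692,   0.        , 286.26846905],
       [  0.        , 309.45104692, 210.42500914],
       [  0.        ,   0.        ,   1.        ]]), 'rvec': array([-2.45286384,  1.54433669,  0.21681654]), 'tvec': array([-0.62568214, -0.03596435,  0.37915149])}
cam in tool [ 0.00084948 -0.06964807 -0.1427814 ] axes [[ 9.99999824e-01  2.95439992e-04 -5.14623862e-04]
 [-1.42750072e-04  9.61550390e-01  2.74628526e-01]
 [ 5.75973025e-04 -2.74628404e-01  9.61550263e-01]]
```

Request:
arm_command(travel=[[-4, -6, -0.5], [-8, -12, -0.8], [-12, -18, -0.8], [-16, -25, -0.8], [-20, -31, -0.8], [-23.5, -37.3, -0.8], [-23.5, -37.3, -0.8], [-23.5, -37.3, -0.8], [-23.5, -37.3, -0.8]], twist=[3, 6, 9, 12, 12, 12, 12, 12, 12])

```text
clock: 2.12
eef_pos: [0.5048, -0.1907, 0.2393]
tcp_rot: [0.786, -0.618, 0.0, 0.0]
wrist_force: [-0.6, -0.5, -0.5]
grip_width: 1.003
```

```bash
cat > wl.py <<'E'
import sys
from workcell import bot
from h import *
n=sys.argv[1];cam=sys.argv[2] if len(sys.argv)>2 else "wrist"
i=bot.camera_info(cam)
p,d=bot.read_camera(cam);np.savez(n+".npz",p=p,d=d,**{k:np.array(v) for k,v in i.items()})
cv2.imwrite(f"pics/{n}.png",p[:,:,::-1])
go(bot,bot.get_state()['eef_pos'])
E
python3 wl.py w1
```

```text
t 2.175 p [ 0.5044 -0.1917  0.2393] yaw -76.47 travel cm [0. 0. 0.] twist 0 F [ 0.1 -1.8  0. ] w 0.999 q7 -1.1 tilt [-3.e-04 -5.e-04 -1.e+00]
```

View pics/w1.png

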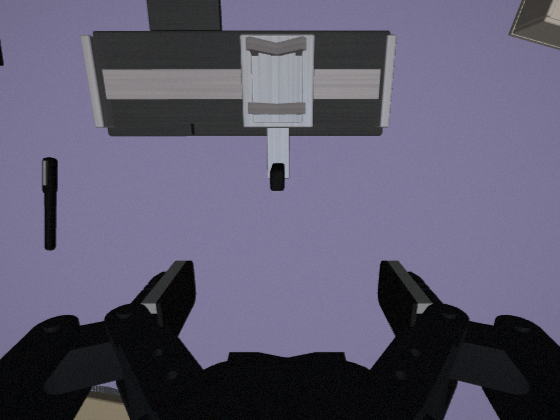

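```bash
cat >> h.py <<'E'
def cloud(n):
    z=np.load(n+".npz");d=z['d'];K=z['K'];R=cv2.Rodrigues(z['rvec'])[0];t=z['tvec'].ravel()
    v,u=np.mgrid[:d.shape[0],:d.shape[1]]
    X=np.stack([(u-K[0,2])/K[0,0]*d,(v-K[1,2])/K[1,1]*d,d],-1)
    P=(X-t)@R; P[d<=0]=np.nan
    return z['p'],P
E
python3 - <<'E'
from h import *
p,P=cloud("w1")
for v in range(158,196,2): print(v,np.round(P[v,270:288:4]*1000).tolist())
s=P[150:200,255:300].reshape(-1,3);m=(s[:,2]>.078)&(s[:,2]<.095);q=s[m];print(m.sum(),q.mean(0),np.percentile(q,[2,98],axis=0))
# base plate edges
g=P[:260].reshape(-1,3);m=(g[:,2]>.007)&(g[:,2]<.0165);q=g[m][:,:2].astype(np.float32);print(len(q),cv2.minAreaRect(q))
# vee jaw
s=P[30:130,240:315].reshape(-1,3);m=(s[:,2]>.065)&(s[:,2]<.09);q=s[m];print(m.sum(),q.mean(0),cv2.minAreaRect(q[:,:2].astype(np.float32)))
E
```

```text
158 [[531.0, -167.0, 38.0], [533.0, -171.0, 39.0], [534.0, -175.0, 39.0], [534.0, -179.0, 37.0], [536.0, -184.0, 37.0]]
160 [[529.0, -167.0, 38.0], [530.0, -171.0, 38.0], [531.0, -176.0, 38.0], [532.0, -180.0, 38.0], [534.0, -184.0, 39.0]]
162 [[527.0, -168.0, 37.0], [528.0, -172.0, 39.0], [530.0, -176.0, 40.0], [530.0, -180.0, 38.0], [531.0, -185.0, 40.0]]
164 [[525.0, -168.0, 36.0], [528.0, -172.0, 49.0], [529.0, -177.0, 50.0], [529.0, -181.0, 49.0], [529.0, -185.0, 38.0]]
166 [[523.0, -169.0, 38.0], [528.0, -173.0, 64.0], [529.0, -177.0, 66.0], [529.0, -181.0, 63.0], [527.0, -186.0, 37.0]]
168 [[521.0, -169.0, 38.0], [528.0, -174.0, 79.0], [529.0, -177.0, 79.0], [529.0, -181.0, 76.0], [525.0, -186.0, 39.0]]
170 [[519.0, -170.0, 39.0], [527.0, -174.0, 85.0], [528.0, -178.0, 85.0], [529.0, -181.0, 85.0], [523.0, -187.0, 38.0]]
172 [[524.0, -171.0, 82.0], [525.0, -174.0, 84.0], [526.0, -178.0, 85.0], [527.0, -182.0, 84.0], [520.0, -187.0, 37.0]]
174 [[522.0, -171.0, 83.0], [523.0, -175.0, 85.0], [524.0, -179.0, 86.0], [525.0, -182.0, 84.0], [518.0, -188.0, 39.0]]
176 [[520.0, -172.0,
[... 852 characters left out ...]
 -178.0, 85.0], [508.0, -182.0, 84.0], [509.0, -186.0, 84.0], [493.0, -194.0, 0.0]]
192 [[485.0, -175.0, -0.0], [486.0, -180.0, -0.0], [488.0, -185.0, 1.0], [489.0, -190.0, 0.0], [490.0, -195.0, 1.0]]
194 [[483.0, -176.0, 0.0], [484.0, -181.0, -1.0], [485.0, -185.0, 1.0], [487.0, -190.0, 1.0], [488.0, -195.0, -0.0]]
323 [ 0.51882454 -0.17881337  0.08444802] [[ 0.50810037 -0.18639381  0.07977665]
 [ 0.52877255 -0.17135825  0.08644982]]
19156 ((0.609868049621582, -0.12801164388656616), (0.2129092663526535, 0.6537754535675049), 32.8754768371582)
1254 [ 0.61271906 -0.15582549  0.07526842] ((0.6094540357589722, -0.15671402215957642), (0.06399393826723099, 0.05332238972187042), 13.678977012634277)
```

```bash
python3 - <<'E'
from h import *
p,P=cloud("w1")
a=np.radians(13.68);ex=np.array([np.cos(a),np.sin(a)]);ey=np.array([-np.sin(a),np.cos(a)])
g=P[:260].reshape(-1,3);c0=np.array([.5985,-.119])
l=np.c_[(g[:,:2]-c0)@ex,(g[:,:2]-c0)@ey]
for nm,lo,hi in [("base",.009,.015)]:
    m=(g[:,2]>lo)&(g[:,2]<hi)&(abs(l[:,0])<.09)&(abs(l[:,1])<.2)
    q=l[m]; print(nm,m.sum(),np.percentile(q,[.3,99.7],axis=0))
    for s in (-.1,0,.1):
        k=abs(q[:,1]-s)<.02; print(s,np.percentile(q[k,0],[1,99]))
# end stops and tab
m=(g[:,2]>.082)&(g[:,2]<.09)&(abs(l[:,0]+.094)<.03); print("tab",np.percentile(l[m],[2,50,98],axis=0))
m=(g[:,2]>.018)&(g[:,2]<.06)&(abs(l[:,0])<.05)&(abs(l[:,1])>.12)&(abs(l[:,1])<.19); print("stops",[np.percentile(l[m&(np.sign(l[:,1])==s)],[2,50,98],axis=0) for s in(-1,1)])
E
```

```text
base 17715 [[-0.05289323 -0.15457138]
 [ 0.08364441  0.1545704 ]]
-0.1 [-0.05286508  0.0549618 ]
0 [-0.05282253  0.05530132]
0.1 [-0.05267866  0.08248134]
tab [[-0.1025006  -0.04606614]
 [-0.09156052 -0.03929037]
 [-0.0819541  -0.03238046]]
stops [array([[-0.03940153, -0.15811811],
       [ 0.00246415, -0.14912698],
       [ 0.04306124, -0.12153137]]), array([[-0.04049951,  0.12174364],
       [ 0.00250816,  0.14893946],
       [ 0.04326102,  0.15755561]])]
```

```bash
python3 - <<'E'
from workcell import bot
from h import *
go(bot,[.5185,-.179,.052],-76.32)
E
```

```text
t 2.175 p [ 0.5044 -0.1917  0.2393] yaw -76.47 travel cm [-0.91 -1.68 18.73] twist -0.15 F [ 0.1 -1.8  0. ] w 0.999 q7 -1.1 tilt [-3.e-04 -5.e-04 -1.e+00]
```

Request:
arm_command(travel=[[-0.9, -1.7, 4], [-0.9, -1.7, 9], [-0.9, -1.7, 14], [-0.9, -1.7, 18.7], [-0.9, -1.7, 18.7], [-0.9, -1.7, 18.7]], twist=[0, 0, 0, 0, 0, 0])

```text
clock: 2.92
eef_pos: [0.5201, -0.179, 0.0542]
tcp_rot: [0.785, -0.619, 0.001, -0.0]
wrist_force: [-0.4, 0.8, 1.0]
grip_width: 0.999
```

Request:
arm_command(travel=[[0, 0, 0], [0, 0, 0], [0, 0, 0], [0, 0, 0], [0, 0, 0], [0, 0, 0], [0, 0, 0], [0, 0, 0]], twist=[0, 0, 0, 0, 0, 0, 0, 0], fingers=1, squeeze=25)

```text
clock: 3.92
eef_pos: [0.5194, -0.1779, 0.0527]
tcp_rot: [0.786, -0.618, 0.0, 0.0]
wrist_force: [-2.5, 1.6, 5.7]
grip_width: 0.157
```

```bash
python3 - <<'E'
from workcell import bot
from h import *
go(bot,[.4949,-.082,.052],-76.32)
E
python3 wl.py w2
```

```text
t 3.925 p [ 0.5194 -0.1779  0.0527] yaw -76.4 travel cm [-9.9   0.13  0.06] twist -0.08 F [-2.5  1.6  5.7] w 0.157 q7 -1.2 tilt [ 3.e-04 -2.e-04 -1.e+00]
t 3.975 p [ 0.5194 -0.1779  0.0526] yaw -76.4 travel cm [0. 0. 0.] twist 0 F [-2.7  0.7  5.3] w 0.159 q7 -1.2 tilt [ 2.e-04 -3.e-04 -1.e+00]
```

View pics/w2.png

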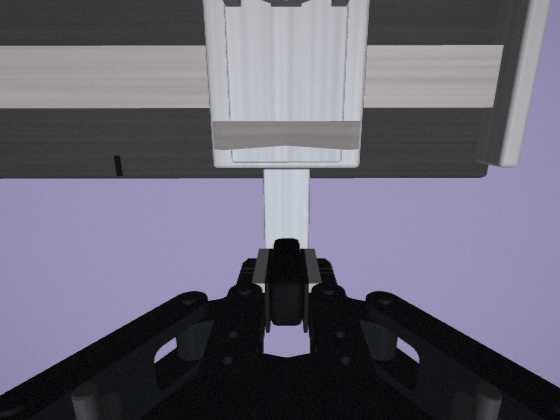

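The tab (287,280) is clamped between both pads, and the station mark on the base edge shows at (117,165). Next I slide it.

Request:
arm_command(travel=[[-1, 0, -0.1], [-2.2, 0, -0.1], [-3.5, 0, -0.1], [-5, 0, -0.1], [-6.5, 0, -0.1], [-8, 0, -0.1], [-9, 0, -0.1], [-9.9, 0, -0.1], [-9.9, 0, -0.1], [-9.9, 0, -0.1]], twist=[0, 0, 0, 0, 0, 0, 0, 0, 0, 0])

```text
clock: 5.22
eef_pos: [0.4956, -0.0801, 0.0527]
tcp_rot: [0.786, -0.618, -0.0, -0.0]
wrist_force: [4.9, 0.9, -10.8]
grip_width: 0.16
```

Request:
arm_command(travel=[[0, 0, 0], [0, 0, 0], [0, 0, 0]], twist=[0, 0, 0])

```text
clock: 5.6
eef_pos: [0.4957, -0.0803, 0.0528]
tcp_rot: [0.786, -0.618, -0.0, -0.0]
wrist_force: [4.5, 1.6, -11.7]
grip_width: 0.161
```

```bash
python3 wl.py w3
```

```text
t 5.65 p [ 0.4956 -0.0802  0.0527] yaw -76.34 travel cm [0. 0. 0.] twist 0 F [  4.6   2.1 -10.9] w 0.156 q7 -1.37 tilt [-4.e-04  8.e-04 -1.e+00]
```

View pics/w3.png

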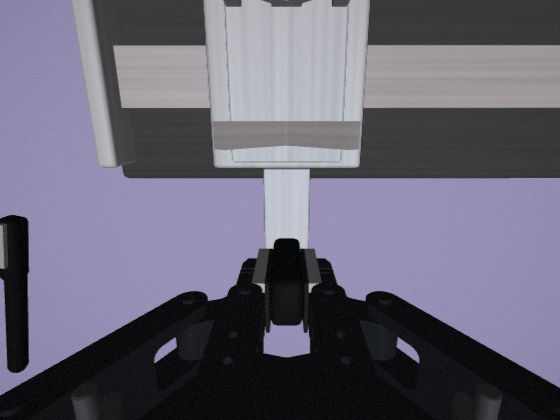

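The carriage has moved about 100 mm: the tab is still clamped at (287,280) and the station mark is now hidden under the carriage. I'll release and check.

Request:
arm_command(travel=[[0, 0, 0], [0, 0, 0], [0, 0, 0], [0, 0, 0], [0, 0, 0], [0, 0, 0]], twist=[0, 0, 0, 0, 0, 0], fingers=-1)

```text
clock: 6.4
eef_pos: [0.4961, -0.0816, 0.0533]
tcp_rot: [0.786, -0.618, 0.0, 0.0]
wrist_force: [-0.1, -0.4, 0.1]
grip_width: 1.002
```

Request:
arm_command(travel=[[0, 0, -3], [0, 0, -8], [0, 0, -13], [0, 0, -17], [0, 0, -17], [0, 0, -17]], twist=[0, 0, 0, 0, 0, 0])

```text
clock: 7.15
eef_pos: [0.4957, -0.0816, 0.2226]
tcp_rot: [0.786, -0.618, -0.0, 0.0]
wrist_force: [0.2, 0.7, 0.6]
grip_width: 1.004
```

```bash
python3 wl.py w4; python3 - <<'E'
from h import *
p,P=cloud("w4")
a=np.radians(13.68);ex=np.array([np.cos(a),np.sin(a)]);ey=np.array([-np.sin(a),np.cos(a)])
g=P[:260].reshape(-1,3);c0=np.array([.600,-.1187])
l=np.c_[(g[:,:2]-c0)@ex,(g[:,:2]-c0)@ey]
m=(g[:,2]>.009)&(g[:,2]<.015)&(abs(l[:,0])<.09)&(abs(l[:,1])<.2);q=l[m];print("base",np.percentile(q,[.3,99.7],axis=0))
k=abs(q[:,1])<.02; print(np.percentile(q[k,0],[1,99]))
m=(g[:,2]>.082)&(g[:,2]<.09)&(abs(l[:,0]+.094)<.03); print("tab",np.percentile(l[m],[2,50,98],axis=0),g[m].mean(0))
m=(g[:,2]>.065)&(g[:,2]<.09)&(abs(l[:,0])<.04)&(abs(l[:,1]-.06)<.05);q=g[m];print(m.sum(),cv2.minAreaRect(q[:,:2].astype(np.float32)))
for s in(-1,1):
  k=m&(np.sign(l[:,0])==s);print("jaw",np.percentile(l[k],[2,50,98],axis=0),np.percentile(g[k,2],[2,98]))
E
```

```text
t 7.2 p [ 0.4954 -0.0816  0.2221] yaw -76.4 travel cm [0. 0. 0.] twist 0 F [-0.5  0.4 -0.2] w 0.999 q7 -1.29 tilt [-1.8e-03  2.0e-04 -1.0e+00]
base [[-0.05472312 -0.15472221]
 [ 0.08925688  0.15412765]]
[-0.05451672  0.05427064]
tab [[-0.10381647  0.05464493]
 [-0.09312352  0.06121619]
 [-0.08330551  0.06782873]] [ 0.49495042 -0.08133763  0.08467408]
1324 ((0.585655689239502, -0.05922478437423706), (0.06419366598129272, 0.05390229821205139), 13.660377502441406)
jaw [[-0.03182524  0.03531926]
 [-0.02720673  0.05555973]
 [-0.02208446  0.08703128]] [0.06536373 0.0829379 ]
jaw [[0.02190993 0.03553092]
 [0.02653125 0.06502044]
 [0.03177868 0.08707445]] [0.06565459 0.08298038]
```

View pics/w4.png

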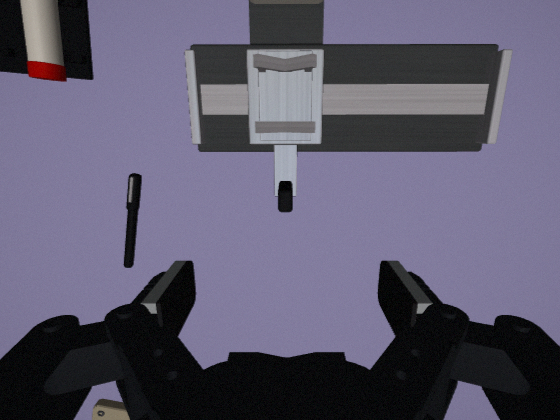

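The tab (285,197) and V-block (285,95) now sit squarely in front of the head arm (287,25). By depth the carriage is at reader y ≈ +61 mm, which is in the detent. Now the tube.

```bash
python3 - <<'E'
from workcell import bot
from h import *
go(bot,[.585,.2555,.22],-82.2)
E
```

```text
t 7.2 p [ 0.4954 -0.0816  0.2221] yaw -76.4 travel cm [-30.66 -16.63   0.2 ] twist 5.8 F [-0.5  0.4 -0.2] w 0.999 q7 -1.29 tilt [-1.8e-03  2.0e-04 -1.0e+00]
```

Request:
arm_command(travel=[[-4, -2.2, 0], [-9, -5, 0], [-14, -7.6, 0], [-19, -10.3, 0], [-24, -13, 0], [-28, -15.2, 0], [-30.7, -16.6, 0], [-30.7, -16.6, 0], [-30.7, -16.6, 0]], twist=[1, 2, 3, 4, 5, 5.8, 5.8, 5.8, 5.8])

```text
clock: 8.32
eef_pos: [0.585, 0.2548, 0.2221]
tcp_rot: [0.753, -0.658, -0.0, 0.001]
wrist_force: [-0.5, -0.9, 0.7]
grip_width: 1.003
```

```bash
python3 wl.py w5; python3 - <<'E'
from workcell import bot
for n in ["tube","short_tube","tube_foot"]: print(n,bot.boxes_of("wrist",n))
from h import *
p,P=cloud("w5")
g=P.reshape(-1,3);c=p.reshape(-1,3).astype(int)
hsv=cv2.cvtColor(p,cv2.COLOR_RGB2HSV).reshape(-1,3)
m=(g[:,2]>.040)&(g[:,2]<.056)&(abs(g[:,1]-.2555)<.035)&(abs(g[:,0]-.588)<.08)
w=m&(hsv[:,1]<70); r=m&(hsv[:,1]>130)
q=g[w];print(w.sum(),r.sum(),q.mean(0),g[r].mean(0),g[r][:,2].max())
d=np.array([np.cos(np.radians(7.8)),np.sin(np.radians(7.8))])
# axis: fit ridge; robust centre per bin
for it in range(3):
    n=np.array([-d[1],d[0]]);s=(q[:,:2]-[.588,.2555])@d;t=(q[:,:2]-[.588,.2555])@n
    bs=np.arange(-.035,.035,.005);C=[]
    for b in bs:
        k=(s>=b)&(s<b+.005)
        # circle centre by z-symmetric fit: z=zc - (t-t0)^2/(2r)
        A=np.polyfit(t[k],q[k,2],2);C.append(-A[1]/2/A[0])
    L=np.polyfit(bs+.0025,C,1);a=np.arctan2(d[1],d[0])+np.arctan(L[0]);d=np.array([np.cos(a),np.sin(a)])
print("yaw",np.degrees(a),"t0",L[1],np.round(C,4))
n=np.array([-d[1],d[0]]);A0=np.array([.588,.2555])+n*L[1]
m2=(g[:,2]>.02)&(g[:,2]<.06)&(abs((g[:,:2]-A0)@n)<.02)
s=(g[:,:2]-A0)@d
print("white s",np.percentile(s[m2&(hsv[:,1]<70)],[.5,99.5]),"red",np.percentile(s[m2&(hsv[:,1]>130)],[1,99]))
for b in np.arange(-.07,.08,.005):
    k=m2&(s>=b)&(s<b+.005)
    if k.sum(): print(round(b,3),k.sum(),g[k][:,2].max().round(4),np.median(hsv[k,1]))
print(A0,d)
E
```

```text
t 8.375 p [0.5852 0.2543 0.2225] yaw -82.27 travel cm [0. 0. 0.] twist 0 F [-0.   0.3  0.3] w 1.004 q7 -2.08 tilt [-9.0e-04 -1.3e-03 -1.0e+00]
tube [{'uv': [285.9, 189.9], 'confidence': 0.59}]
short_tube [{'uv': [287.0, 186.6], 'confidence': 0.63}, {'uv': [355.2, 190.9], 'confidence': 0.62}]
tube_foot [{'uv': [287.1, 189.9], 'confidence': 0.64}]
2438 354 [0.59305614 0.25555677 0.04823254] [0.53756509 0.24765265 0.0500712 ] 0.054424880881616906
yaw 8.603407064378924 t0 -0.0006210802102464078 [-0.0008 -0.0006 -0.0006 -0.0006 -0.0007 -0.0006 -0.0005 -0.0005 -0.0005
 -0.0007 -0.0006 -0.0008 -0.0006 -0.0007 -0.0006]
white s [-0.04389629  0.05481582] red [-0.05828411  0.02266695]
-0.06 82 0.0539 236.5
-0.055 131 0.0541 250.0
-0.05 132 0.0544 252.0
-0.045 142 0.0534 26.5
-0.04 123 0.0537 24.0
-0.035 124 0.053 24.0
-0.03 161 0.0526 24.0
-0.025 144 0.0523 24.0
-0.02 124 0.0529 24.0
-0.015 119 0.0528 25.0
-0.01 131 0.0522 24.0
-0.005 128 0.0534 24.0
0.0 127 0.0535 23.0
0.005 133 0.0526 24.0
0.01 134 0.0528 24.0
0.015 136 0.0528 24.0
0.02 179 0.0529 26.0
0.025 176 0.0536 28.0
0.03 142 0.0526 28.0
0.035 141 0.0523 25.0
0.04 136 0.0523 25.0
0.045 112 0.049 25.5
0.05 63 0.0447 24.0
0.055 13 0.0418 24.0
[0.58809291 0.25488591] [0.98874749 0.14959414]
```

View pics/w5.png

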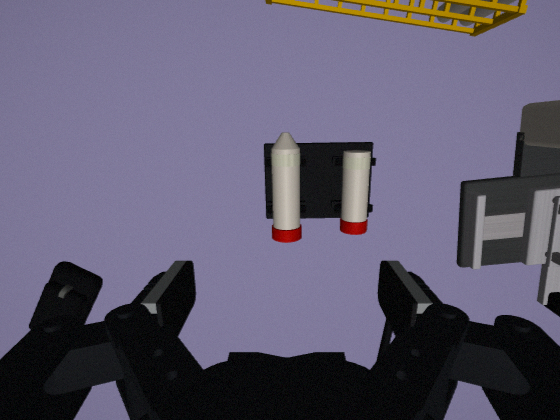

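The long tube runs from the foot at (286,135) to the cap at (287,235), pointing the right way. The short tube is beside it at (355,190). I'll narrow the fingers first, then descend.

```bash
python3 - <<'E'
from workcell import bot
from h import *
go(bot,[.587,.2547,.016],-81.4)
E
```

```text
t 8.525 p [0.5854 0.2545 0.2233] yaw -82.29 travel cm [-1.000e-02 -1.600e-01  2.073e+01] twist -0.89 F [ 1.3  0.4 -0.6] w 1.001 q7 -2.08 tilt [ 2.e-04 -7.e-04 -1.e+00]
```

Request:
arm_command(travel=[[0, -0.15, 4], [0, -0.15, 9], [0, -0.15, 12], [0, -0.15, 12], [0, -0.15, 12]], twist=[-0.9, -0.9, -0.9, -0.9, -0.9], fingers=-0.4)

```text
clock: 9.15
eef_pos: [0.5875, 0.2561, 0.1051]
tcp_rot: [0.759, -0.652, 0.001, -0.001]
wrist_force: [0.4, 0.2, 0.0]
grip_width: 0.7
```

```bash
python3 wl.py w6;python3 - <<'E'
from workcell import bot
from h import *
go(bot,[.587,.2547,.016],-81.4)
E
```

```text
t 9.2 p [0.5877 0.2564 0.1054] yaw -81.32 travel cm [0. 0. 0.] twist 0 F [ 0.4 -0.1  0.2] w 0.704 q7 -2.11 tilt [ 0.0027  0.0011 -1.    ]
t 9.2 p [0.5877 0.2564 0.1054] yaw -81.32 travel cm [0.17 0.12 8.94] twist 0.08 F [ 0.4 -0.1  0.2] w 0.704 q7 -2.11 tilt [ 0.0027  0.0011 -1.    ]
```

View pics/w6.png

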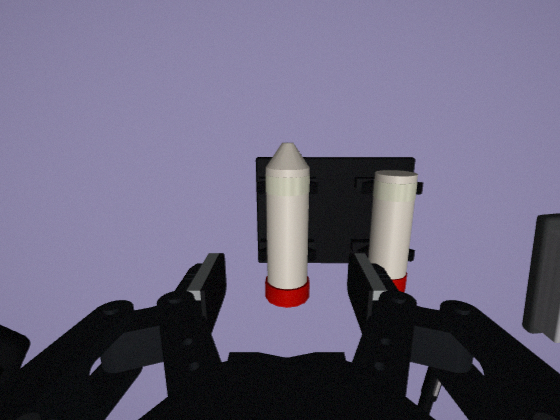

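The tube axis (287) is centred between the fingertips (215 and 360).

Request:
arm_command(travel=[[0, 0, 4], [0, 0, 7], [0, 0, 8.9], [0, 0, 8.9], [0, 0, 8.9]], twist=[0, 0, 0, 0, 0])

```text
clock: 9.82
eef_pos: [0.5876, 0.2566, 0.0159]
tcp_rot: [0.759, -0.651, 0.0, -0.001]
wrist_force: [0.0, 0.6, 0.1]
grip_width: 0.698
```

Request:
arm_command(travel=[[0, 0, 0], [0, 0, 0], [0, 0, 0], [0, 0, 0], [0, 0, 0], [0, 0, 0]], twist=[0, 0, 0, 0, 0, 0], fingers=1, squeeze=25)

```text
clock: 10.58
eef_pos: [0.5874, 0.2557, 0.0153]
tcp_rot: [0.759, -0.652, 0.001, -0.0]
wrist_force: [-0.7, -2.6, 6.4]
grip_width: 0.34
```

```bash
python3 wl.py w7
```

```text
t 10.625 p [0.5874 0.2557 0.0153] yaw -81.33 travel cm [0. 0. 0.] twist 0 F [-1.2 -2.9  5.5] w 0.343 q7 -2.15 tilt [ 1.4e-03 -3.0e-04 -1.0e+00]
```

View pics/w7.png

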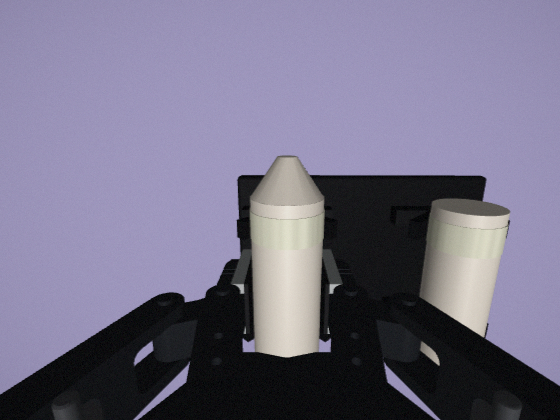

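The barrel (287,290) is clamped at a width of 0.34, about 29 mm. I'll measure where the tube sits in the tool frame, then lift.

```bash
cat > intool.py <<'E'
import sys
from h import *
n=sys.argv[1]
p,P=cloud(n);z=np.load(n+".npz")
R=cv2.Rodrigues(z['rvec'])[0];c=-R.T@z['tvec'].ravel()
# tool frame from camera extrinsics
TC=np.array([[1,0,0],[0,.96155,.27463],[0,-.27463,.96155]]);ct=np.array([.00085,-.06965,-.14278])
q=((P-c)@R.T)@TC.T+ct
hsv=cv2.cvtColor(p,cv2.COLOR_RGB2HSV)
m=(abs(q[...,0])<.016)&(q[...,1]<-.012)&(q[...,1]>-.075)&(q[...,2]<.0)&(q[...,2]>-.05)
for b in np.arange(-.075,-.01,.003):
    k=m&(q[...,1]>=b)&(q[...,1]<b+.003)
    if k.sum()>2: print(round(b+.0015,4),k.sum(),"top z",np.percentile(q[k][:,2],3).round(4),"x mid",((q[k][:,0].max()+q[k][:,0].min())/2).round(4),"wid",np.ptp(q[k][:,0]).round(4))
k=m;print("tip y",q[k][:,1].min())
E
python3 intool.py w7
```

```text
-0.0555 243 top z -0.0268 x mid 0.0011 wid 0.0109
-0.0525 322 top z -0.029 x mid 0.0012 wid 0.0151
-0.0495 423 top z -0.0309 x mid 0.001 wid 0.0191
-0.0465 525 top z -0.0328 x mid 0.0012 wid 0.0234
-0.0435 641 top z -0.035 x mid 0.0009 wid 0.027
-0.0405 650 top z -0.0365 x mid 0.0011 wid 0.0297
-0.0375 584 top z -0.0365 x mid 0.0009 wid 0.0292
-0.0345 587 top z -0.0368 x mid 0.0009 wid 0.0301
-0.0315 553 top z -0.0367 x mid 0.0011 wid 0.0298
-0.0285 572 top z -0.0368 x mid -0.0001 wid 0.0317
-0.0255 545 top z -0.0366 x mid -0.0 wid 0.0318
-0.0225 499 top z -0.0365 x mid -0.0002 wid 0.0313
-0.0195 505 top z -0.0364 x mid 0.0001 wid 0.0311
-0.0165 486 top z -0.0364 x mid 0.0012 wid 0.0291
-0.0135 490 top z -0.0365 x mid -0.0002 wid 0.0312
tip y -0.05700766443055694
```

Request:
arm_command(travel=[[0, 0, -2], [0, 0, -5], [0, 0, -10], [0, 0, -15], [0, 0, -16], [0, 0, -16]], twist=[0, 0, 0, 0, 0, 0])

```text
clock: 11.38
eef_pos: [0.5868, 0.2563, 0.1753]
tcp_rot: [0.759, -0.651, 0.0, -0.001]
wrist_force: [0.6, -0.5, -1.0]
grip_width: 0.342
```

```bash
python3 wl.py w8;python3 intool.py w8; python3 - <<'E'
from workcell import bot
from h import *
go(bot,[.5852,-.0592,.19],-76.32)
E
```

```text
t 11.425 p [0.5863 0.2559 0.1738] yaw -81.29 travel cm [0. 0. 0.] twist 0 F [ 0.3  0.  -1.6] w 0.341 q7 -2.08 tilt [-6.e-04 -5.e-04 -1.e+00]
-0.0585 7 top z -0.0251 x mid -0.0002 wid 0.0035
-0.0555 251 top z -0.0269 x mid 0.0011 wid 0.0109
-0.0525 314 top z -0.0288 x mid 0.0013 wid 0.0151
-0.0495 433 top z -0.031 x mid 0.0011 wid 0.0195
-0.0465 527 top z -0.0328 x mid 0.0009 wid 0.0231
-0.0435 641 top z -0.0349 x mid 0.0013 wid 0.027
-0.0405 643 top z -0.0363 x mid 0.001 wid 0.0298
-0.0375 582 top z -0.0363 x mid 0.0011 wid 0.0295
-0.0345 582 top z -0.0366 x mid 0.0011 wid 0.0297
-0.0315 567 top z -0.0366 x mid 0.0009 wid 0.0294
-0.0285 537 top z -0.0367 x mid 0.0009 wid 0.0296
-0.0255 528 top z -0.0367 x mid 0.0009 wid 0.0299
-0.0225 502 top z -0.0364 x mid 0.0009 wid 0.0293
-0.0195 496 top z -0.0363 x mid 0.0013 wid 0.029
-0.0165 477 top z -0.0362 x mid 0.0012 wid 0.0292
-0.0135 497 top z -0.0366 x mid -0.0003 wid 0.0314
tip y -0.05705801580180495
t 11.425 p [0.5863 0.2559 0.1738] yaw -81.29 travel cm [31.13  4.88 -1.6 ] twist -4.97 F [ 0.3  0.  -1.6] w 0.341 q7 -2.08 tilt [-6.e-04 -5.e-04 -1.e+00]
```

View pics/w8.png

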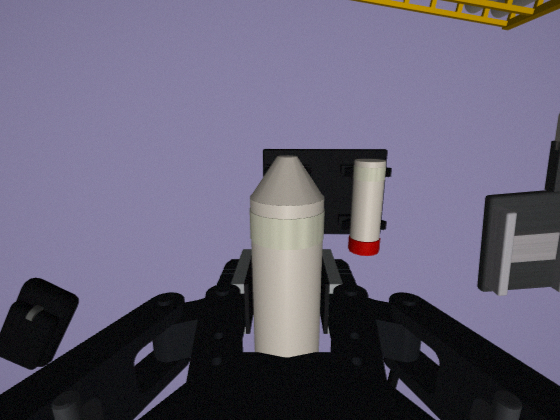

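The lift was clean: the tube is centred (287) with the foot tip at (288,157), and the short tube is undisturbed at (368,205). Now I carry it to hover over the V.

Request:
arm_command(travel=[[4, 0.6, 0], [9, 1.4, 0], [14, 2.2, 0], [19, 3, 0], [24, 3.8, 0], [28, 4.4, 0.5], [31.1, 4.9, 2], [31.1, 4.9, 4], [31.1, 4.9, 4], [31.1, 4.9, 4]], twist=[-1, -2, -3, -4, -5, -5, -5, -5, -5, -5])

```text
clock: 12.68
eef_pos: [0.5853, -0.0573, 0.1343]
tcp_rot: [0.787, -0.617, -0.0, -0.0]
wrist_force: [-0.6, 0.4, -0.7]
grip_width: 0.342
```

```bash
cat > vee.py <<'E'
import sys
from h import *
n=sys.argv[1]
p,P=cloud(n)
z=np.load(n+".npz");R=cv2.Rodrigues(z['rvec'])[0];c=-R.T@z['tvec'].ravel()
TC=np.array([[1,0,0],[0,.96155,.27463],[0,-.27463,.96155]]);ct=np.array([.00085,-.06965,-.14278])
q=((P-c)@R.T)@TC.T+ct
g=P
m=(g[...,2]>.067)&(g[...,2]<.0845)&(abs(q[...,0])<.04)&(q[...,1]<-.018)&(q[...,1]>-.038)
k=q[m];zz=g[m][:,2];print(m.sum())
if m.sum(): print("jaw x",np.percentile(k[:,0],[1,50,99]),"mid",(k[:,0].min()+k[:,0].max())/2,"y",np.percentile(k[:,1],[1,50,99]),"z",np.percentile(zz,[2,98]))
E
python3 wl.py w9; python3 vee.py w9; python3 - <<'E'
from workcell import bot
from h import *
go(bot,[.5852,-.0592,.06],-76.32)
E
```

```text
t 12.725 p [ 0.5856 -0.0574  0.1348] yaw -76.19 travel cm [0. 0. 0.] twist 0 F [ 0.2  1.  -0.7] w 0.345 q7 -1.45 tilt [ 5.e-04  4.e-04 -1.e+00]
314
jaw x [-0.02424195  0.02252277  0.02888894] mid 0.002356692286181806 y [-0.03185908 -0.0295465  -0.02188682] z [0.06797898 0.0831085 ]
t 12.725 p [ 0.5856 -0.0574  0.1348] yaw -76.19 travel cm [0.16 0.08 7.48] twist 0.13 F [ 0.2  1.  -0.7] w 0.345 q7 -1.45 tilt [ 5.e-04  4.e-04 -1.e+00]
```

View pics/w9.png

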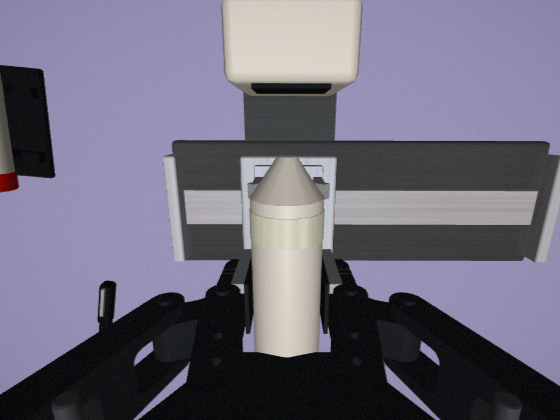

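The tube (287) hangs over the V-block, whose visible jaw spans columns 248–329. It needs about 1.2 mm more in +x. Descending.

Request:
arm_command(travel=[[0.12, 0, 1], [0.12, 0, 3], [0.12, 0, 5], [0.12, 0, 6.2], [0.12, 0, 6.8], [0.12, 0, 7.1], [0.12, 0, 7.1]], twist=[0, 0, 0, 0, 0, 0, 0])

```text
clock: 13.6
eef_pos: [0.5858, -0.06, 0.0636]
tcp_rot: [0.786, -0.618, 0.0, -0.0]
wrist_force: [0.3, -0.1, -1.5]
grip_width: 0.339
```

Request:
arm_command(travel=[[0, 0, 0.1], [0, 0, 0.2], [0, 0, 0.2], [0, 0, 0.2]], twist=[0, 0, 0, 0])

```text
clock: 14.1
eef_pos: [0.5856, -0.06, 0.0614]
tcp_rot: [0.786, -0.618, 0.0, -0.0]
wrist_force: [-0.5, 0.8, -0.5]
grip_width: 0.345
```

```bash
python3 wl.py w10; python3 intool.py w10 | tail -4;python3 vee.py w10
```

```text
t 14.15 p [ 0.5856 -0.06    0.0613] yaw -76.3 travel cm [0. 0. 0.] twist 0 F [-0.   0.8 -0.1] w 0.339 q7 -1.48 tilt [ 0.e+00 -1.e-04 -1.e+00]
-0.0195 508 top z -0.0363 x mid 0.001 wid 0.0295
-0.0165 494 top z -0.0363 x mid 0.001 wid 0.0285
-0.0135 490 top z -0.0365 x mid -0.0003 wid 0.0313
tip y -0.057034545032142184
1448
jaw x [-0.02630901 -0.01598912  0.02659427] mid 9.832783141591576e-05 y [-0.03227856 -0.02831802 -0.02199826] z [0.06903189 0.08315893]
```

View pics/w10.png

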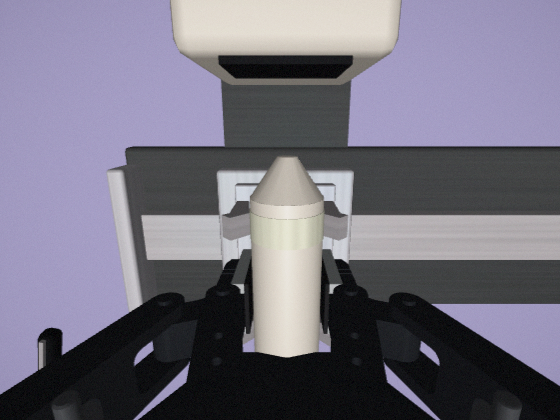

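The tube (287) is centred between the jaw wings (222 to 350), and both jaws are under the plain barrel. I'll ease down to contact and let go.

Request:
arm_command(travel=[[0, 0, 0.1], [0, 0, 0.2], [0, 0, 0.2]], twist=[0, 0, 0])

```text
clock: 14.52
eef_pos: [0.5858, -0.0598, 0.0595]
tcp_rot: [0.786, -0.618, 0.0, -0.0]
wrist_force: [-0.4, 1.1, 3.0]
grip_width: 0.343
```

Request:
arm_command(travel=[[0, 0, 0], [0, 0, 0], [0, 0, 0], [0, 0, 0], [0, 0, 0]], twist=[0, 0, 0, 0, 0], fingers=-0.4)

```text
clock: 15.15
eef_pos: [0.5856, -0.06, 0.0593]
tcp_rot: [0.786, -0.618, 0.0, 0.0]
wrist_force: [-0.4, -0.2, 0.3]
grip_width: 0.701
```

Request:
arm_command(travel=[[0, 0, -1], [0, 0, -2.5], [0, 0, -5], [0, 0, -8], [0, 0, -8], [0, 0, -8]], twist=[0, 0, 0, 0, 0, 0])

```text
clock: 15.9
eef_pos: [0.5855, -0.06, 0.1396]
tcp_rot: [0.786, -0.618, 0.0, -0.0]
wrist_force: [0.1, 0.1, -1.2]
grip_width: 0.701
```

```bash
python3 wl.py w11; python3 - <<'E'
from h import *
p,P=cloud("w11")
a=np.radians(13.68);ex=np.array([np.cos(a),np.sin(a)]);ey=np.array([-np.sin(a),np.cos(a)])
c0=np.array([.5852,-.0592]);g=P.reshape(-1,3);hsv=cv2.cvtColor(p,cv2.COLOR_RGB2HSV).reshape(-1,3)
l=np.c_[(g[:,:2]-c0)@ex,(g[:,:2]-c0)@ey]
for b in np.arange(-.065,.065,.005):
    k=(l[:,0]>=b)&(l[:,0]<b+.005)&(abs(l[:,1])<.019)&(g[:,2]>.075)&(g[:,2]<.105)
    if k.sum()>5:
        A=np.polyfit(l[k,1],g[k,2],2);print(round(b,3),k.sum(),"sat",np.median(hsv[k,1]),"mid",(-A[1]/2/A[0]).round(4),"top",np.percentile(g[k,2],97).round(4))
k=(abs(l[:,0]+.094)<.02)&(abs(l[:,1])<.03)&(g[:,2]>.082)&(g[:,2]<.09);print("tab",k.sum(),l[k].mean(0) if k.any() else 0)
E
```

```text
t 15.95 p [ 0.5852 -0.06    0.139 ] yaw -76.3 travel cm [0. 0. 0.] twist 0 F [-0.4 -0.3  0.3] w 0.698 q7 -1.45 tilt [-6.e-04 -1.e-04 -1.e+00]
-0.06 116 sat 248.5 mid -0.0014 top 0.0984
-0.055 283 sat 253.0 mid -0.0016 top 0.0985
-0.05 298 sat 252.0 mid -0.0014 top 0.0986
-0.045 383 sat 101.0 mid -0.0014 top 0.0982
-0.04 262 sat 22.0 mid -0.0013 top 0.0969
-0.035 297 sat 22.0 mid -0.0013 top 0.0967
-0.03 340 sat 22.0 mid -0.001 top 0.0968
-0.025 351 sat 22.0 mid -0.0011 top 0.0969
-0.02 296 sat 22.0 mid -0.0015 top 0.0967
-0.015 300 sat 22.0 mid -0.0014 top 0.0971
-0.01 307 sat 22.0 mid -0.0014 top 0.0968
-0.005 305 sat 22.0 mid -0.0015 top 0.097
-0.0 306 sat 22.0 mid -0.0014 top 0.0968
0.005 325 sat 22.0 mid -0.0014 top 0.0969
0.01 339 sat 22.0 mid -0.0014 top 0.0969
0.015 336 sat 22.0 mid -0.0013 top 0.0968
0.02 379 sat 22.0 mid -0.0012 top 0.097
0.025 434 sat 25.0 mid -0.0013 top 0.0973
0.03 417 sat 25.0 mid -0.0012 top 0.0972
0.035 370 sat 23.0 mid -0.0015 top 0.097
0.04 394 sat 24.0 mid -0.0014 top 0.0965
0.045 301 sat 24.0 mid -0.0013 top 0.0935
0.05 205 sat 24.0 mid -0.0013 top 0.0905
0.055 70 sat 23.0 mid -0.0019 top 0.0871
tab 445 [-0.09190427 -0.00146077]
```

View pics/w11.png

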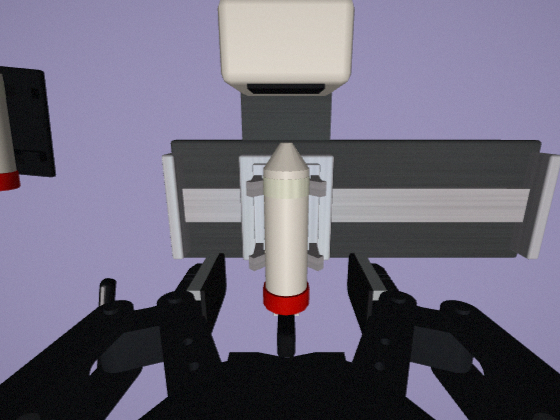

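The tube lies level in both jaws (rows 187 and 258): cap at (286,298), foot at (286,150) towards the head. Axis and tab agree at the station. Now I shut the fingers and press from the top.

Request:
arm_command(travel=[[0, 0, 0], [0, 0, 0], [0, 0, 0], [0, 0, 0], [0, 0, 2], [0, 0, 3], [0, 0, 3.8], [0, 0, 3.8]], twist=[0, 0, 0, 0, 0, 0, 0, 0], fingers=1)

```text
clock: 16.95
eef_pos: [0.5852, -0.0599, 0.1005]
tcp_rot: [0.786, -0.618, -0.001, 0.0]
wrist_force: [-0.3, -0.5, 1.4]
grip_width: -0.005
```

```bash
python3 wl.py w12; python3 - <<'E'
from h import *
p,P=cloud("w12")
a=np.radians(13.68);ex=np.array([np.cos(a),np.sin(a)]);ey=np.array([-np.sin(a),np.cos(a)])
c0=np.array([.5852,-.0592]);g=P.reshape(-1,3)
l=np.c_[(g[:,:2]-c0)@ex,(g[:,:2]-c0)@ey]
for b in np.arange(.01,.045,.005):
    k=(l[:,0]>=b)&(l[:,0]<b+.005)&(abs(l[:,1])<.019)&(g[:,2]>.075)&(g[:,2]<.105)
    if k.sum()>5:
        A=np.polyfit(l[k,1],g[k,2],2);print(round(b,3),"mid",(-A[1]/2/A[0]).round(4),"top",np.percentile(g[k,2],97).round(4))
E
```

```text
t 17.0 p [ 0.5855 -0.0599  0.1011] yaw -76.29 travel cm [0. 0. 0.] twist 0 F [ 0.2 -0.1  1. ] w 0.0 q7 -1.46 tilt [-3.e-04  1.e-04 -1.e+00]
0.01 mid -0.0014 top 0.097
0.015 mid -0.0015 top 0.097
0.02 mid -0.0012 top 0.0969
0.025 mid -0.001 top 0.0972
0.03 mid -0.0012 top 0.0972
0.035 mid -0.0014 top 0.0971
0.04 mid -0.0014 top 0.0966
```

View pics/w12.png

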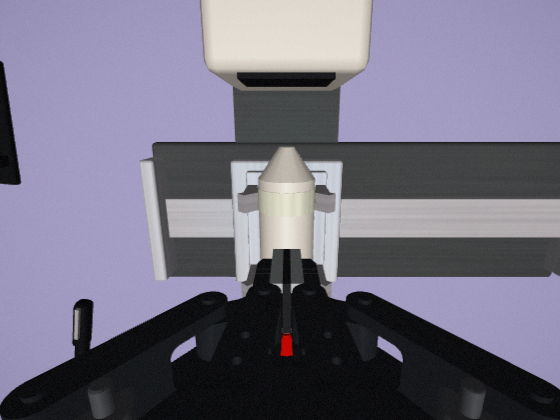

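The shut fingertips (287) are centred over the barrel (287). Pressing in small steps.

Request:
arm_command(travel=[[0, 0, 0.2], [0, 0, 0.4], [0, 0, 0.5], [0, 0, 0.6], [0, 0, 0.7], [0, 0, 0.7], [0, 0, 0.7]], twist=[0, 0, 0, 0, 0, 0, 0])

```text
clock: 17.88
eef_pos: [0.5857, -0.06, 0.0945]
tcp_rot: [0.786, -0.618, 0.0, -0.0]
wrist_force: [-0.8, 0.9, 3.9]
grip_width: -0.001
```

Request:
arm_command(travel=[[0, 0, 0.1], [0, 0, 0.2], [0, 0, 0.3], [0, 0, 0.4], [0, 0, 0.4], [0, 0, 0.4]], twist=[0, 0, 0, 0, 0, 0])

```text
clock: 18.62
eef_pos: [0.5858, -0.06, 0.0907]
tcp_rot: [0.786, -0.618, 0.0, -0.0]
wrist_force: [-3.1, -0.0, 7.7]
grip_width: -0.001
```

```bash
cat > chk.py <<'E'
import sys
from h import *
p,P=cloud(sys.argv[1])
a=np.radians(13.68);ex=np.array([np.cos(a),np.sin(a)]);ey=np.array([-np.sin(a),np.cos(a)])
c0=np.array([.5852,-.0592]);g=P.reshape(-1,3)
l=np.c_[(g[:,:2]-c0)@ex,(g[:,:2]-c0)@ey]
for b in np.arange(.01,.045,.005):
    k=(l[:,0]>=b)&(l[:,0]<b+.005)&(abs(l[:,1])<.019)&(g[:,2]>.07)&(g[:,2]<.105)
    if k.sum()>5:
        A=np.polyfit(l[k,1],g[k,2],2);print(round(b,3),"mid",(-A[1]/2/A[0]).round(4),"top",np.percentile(g[k,2],97).round(4))
for s in (-1,1):
    k=(abs(l[:,0]-.027)<.006)&(s*l[:,1]>.017)&(s*l[:,1]<.03)&(g[:,2]>.06)&(g[:,2]<.09);print("jaw",s,k.sum(),np.percentile(g[k,2],[50,95]).round(4))
E
python3 wl.py w13; python3 chk.py w13; echo; python3 chk.py w12|tail -2
```

```text
t 18.675 p [ 0.5858 -0.06    0.0907] yaw -76.3 travel cm [0. 0. 0.] twist 0 F [-3.  -0.7  8.1] w -0.001 q7 -1.47 tilt [ 5.e-04 -2.e-04 -1.e+00]
0.01 mid -0.0016 top 0.1039
0.015 mid -0.0015 top 0.0913
0.02 mid -0.0012 top 0.0914
0.025 mid -0.0011 top 0.0916
0.03 mid -0.0013 top 0.0915
0.035 mid -0.0014 top 0.0915
0.04 mid -0.0013 top 0.091
jaw -1 468 [0.0741 0.0774]
jaw 1 365 [0.0749 0.0775]

jaw -1 466 [0.0793 0.0825]
jaw 1 353 [0.0803 0.0828]
```

View pics/w13.png

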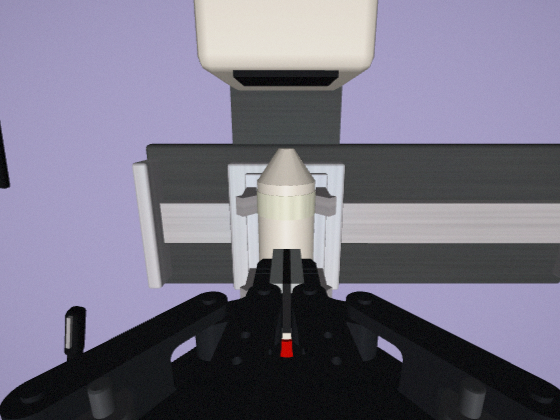

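The V-block and tube are down about 5.4 mm, level, with both jaws equal. I'll add 1.5 mm for margin, then hold.

Request:
arm_command(travel=[[0, 0, 0.1], [0, 0, 0.15], [0, 0, 0.15], [0, 0, 0.15], [0, 0, 0.15], [0, 0, 0.15], [0, 0, 0.15], [0, 0, 0.15]], twist=[0, 0, 0, 0, 0, 0, 0, 0])

```text
clock: 19.68
eef_pos: [0.5858, -0.06, 0.0894]
tcp_rot: [0.786, -0.618, 0.0, -0.0]
wrist_force: [-3.0, 0.5, 8.5]
grip_width: 0.001
```

```bash
python3 wl.py w14; python3 chk.py w14; python3 wl.py s14 scene; python3 wl.py t14 top; python3 - <<'E'
import cv2,numpy as np
a=cv2.imread("pics/s14.png")[150:350,90:450];b=cv2.imread("pics/t14.png")[90:290,90:490]
cv2.imwrite("pics/st14.png",cv2.resize(np.hstack([a,b]),None,fx=1.05,fy=1.05))
E
```

```text
t 19.725 p [ 0.5858 -0.06    0.0894] yaw -76.3 travel cm [0. 0. 0.] twist 0 F [-3.3  0.3  9.6] w 0.001 q7 -1.47 tilt [ 5.e-04 -3.e-04 -1.e+00]
0.01 mid -0.0016 top 0.1042
0.015 mid -0.0015 top 0.09
0.02 mid -0.0013 top 0.0902
0.025 mid -0.0013 top 0.0903
0.03 mid -0.0013 top 0.0905
0.035 mid -0.0015 top 0.0902
0.04 mid -0.0013 top 0.0897
jaw -1 460 [0.0729 0.076 ]
jaw 1 355 [0.0736 0.0762]
t 19.775 p [ 0.5858 -0.0599  0.0894] yaw -76.3 travel cm [0. 0. 0.] twist 0 F [-3.2 -1.   9.1] w 0.002 q7 -1.47 tilt [ 5.e-04 -3.e-04 -1.e+00]
t 19.825 p [ 0.5858 -0.06    0.0894] yaw -76.3 travel cm [0. 0. 0.] twist 0 F [-4.2  0.1  8.4] w 0.002 q7 -1.47 tilt [ 5.e-04 -3.e-04 -1.e+00]
```

View pics/st14.png

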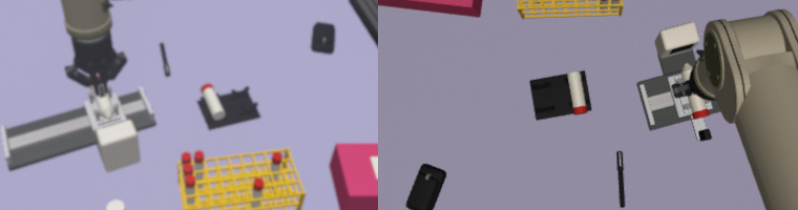

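The last views show the tube in the V in front of the head with the fingers on it. The short tube, marker and mouse have not moved. Handing in.

```bash
python3 -c "
from workcell import bot
print(bot.close_job());s=bot.get_state();print(s['clock'],s['wrist_force'],s['eef_pos'])"
```

```text
the job is handed in; nothing more can be done
None
the job is handed in; nothing more can be done
```

The job is handed in at about 19.8 s with every step carried out in the order asked. The hand-in reports no verdict.

- **Carriage:** With the V-block empty, I gripped the tab and slid it about 100 mm into the reading-station detent, then released it. Depth put it at reader y of about 60–61 mm, against a target of 60 mm. The detent click itself can't be seen, so I judged it by position alone.
- **Tube:** I picked up the long tube and laid it in the V with its foot towards the reader head. Both jaws are under the plain barrel, centred to within about 1 mm. I let it settle, then pressed on top of the barrel with the fingers shut.
- **Final checks:** The V-block is down about 6.7 mm of its 9 mm, and the press is about 9 N. Both sides of the visible jaw are equally low, to within 0.2–0.7 mm. The tube is level, and the carriage stayed at the station. The short tube, marker and mouse look undisturbed.
- **Disagreements:** Some side force remains, about 3–4 N nearly along the tube, but nothing slipped. Camera and arm readings of the tube's sideways position differ by about 1 mm. Even loading of the two V sides is inferred from the seating, not measured.

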